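# Tighten the castle nut of the slanted clamp stand and lock it with its keeper

### The job

On the slanted clamp stand, tighten the castle nut clockwise until it bears on the washer and the washer begins to turn with it, then turn it on only as far as the first slot that lines up with the nose of the sliding keeper. Then lift the keeper out of the notch it is parked in, slide it along its rail to the notch beside the nut and let it drop fully home, so that its nose sits in the nut's slot. Leave the loose things around the stand where they are.

Things in the scene. Friction and masses are not known exactly. Their poses are not given: they have to be found in the camera images.
- clamp: Grey fixed clamp stand, 98 x 205 mm base on four 6 mm feet, whose bed slopes 30 degrees, low towards its front (-x). Origin: on the worktop, plumb below the point where the nut's axis meets the bed; z up.
- bed (a point): Point where the nut's axis meets the sloping bed, 52 mm above the worktop. Its z is square to the bed (30 degrees from vertical, leaning to the front): the nut's axis. x runs up the slope, y level along the bed away from the keeper. Heights h below are from here along this z; all x, y below are of this frame. A boss 68 mm across (h 0 to 8) carries washer and nut.
- rail_lock (a point): Middle of the locking notch in the keeper's rail, at its top (h 24 mm), x = 0, y = -74 mm from the nut's axis; axes as bed. The rail is 12 mm wide, runs along y from -62 to -145 mm and has two notches, 12 mm wide and 9 mm deep: this one and the parking notch at y = -129 mm.
- nut_top (a point): Centre of the top of the steel castle nut, h = 45 mm; turns with it; z along its axis off the bed, y along a slot. Hexagon 46 mm across flats at h 11 to 33, crown 42 mm across at h 33 to 45 with six slots 10 mm wide, 12 mm deep, one over the middle of each flat (a flat faces y and each 60 degrees on). Plain stud, 48 mm high, in its middle. Take it across flats, fingertips just above the washer.
- nut (a joint): Angle of the nut, rad, growing clockwise seen from above (tightening). Friction 0.12 N m, 0.37 once it drags the washer; stays where left. A slot faces the keeper's nose at 0 and every 1.047 (60 degrees) either way. Starts loose at -1.9 to -1.25. It bears on the washer when its value reaches the washer's (within 0.05); then the washer turns with it. The first slot after that is always at 0.
- washer (a joint): Angle of the brass washer under the nut, rad, same sense as the nut. Starts between -0.85 and -0.4, stands still while the nut is loose and turns with it once the nut bears.
- washer_lug (a point): Small lug on the rim of the washer (60 mm across, 3 mm thick, top at h = 11 mm), 33 mm from the nut's axis: it shows whether the washer turns.
- keeper_grip (a point): A point in the upright steel fin by which the keeper is taken, h = 57 mm when the keeper is down; axes as bed. The fin is 12 mm thick (x), 22 mm long (y) and ends 10 mm above this point; the saddle under it (24 mm along x, 26 mm along y) has its top 23 mm below this point, at h = 34.
- nose_tip (a point): Lower front end of the keeper's nose, a bar 5 mm wide and 8 mm high that reaches 60 mm from the fin's middle towards the nut; its underside is at h = 36 mm when the keeper is down. Locked, the tip is 14 mm from the nut's axis.
- keeper_shift (a joint): Place of the keeper along the rail, m, growing towards the nut: 0 in the middle of the parking notch, 0.055 in the middle of the locking notch, stops at -0.002 and 0.058. About 1 N friction; the tab has 2.5 mm play each way in a notch.
- keeper_lift (a joint): Lift of the keeper square to the bed, m: 0 fully home in a notch, stop at 0.022; a spring pulls it down with 3 to 4.5 N. The tab is out of its notch above 0.009, the nose clears the crown of the nut above 0.010.
- ring_box: Dark red ring box, 61 x 52 x 41 mm, loose bystander; origin in the middle of its underside.
- glue_tube: Glue tube lying flat, 35 x 126 x 23 mm, loose bystander; origin in the middle of its underside.
- loupe: Small folding loupe, 22 x 33 x 12 mm, loose bystander; origin in the middle of its underside.
- tweezers: Steel tweezers, 12 x 124 x 9 mm, loose bystander; origin in the middle of its underside.

How it is judged:
By the outcome, as a careful person would: the job done as asked, in the order asked, and still so for the second after the job is handed in, with the robot touching nothing.
It also fails if it takes over 48 s, if anything falls off the work surface, if the arm or the gripper's body presses on something with over 40 N, if the wrist force passes 120 N, or if a joint passes its speed limit or range.

### The arm

A 6-joint arm with a two-finger parallel gripper is mounted at the origin on a cart in front of the work surface, level with it; the furniture and walls round the work are solid. World frame = base frame: x ahead of the robot, y to its left, z up, the work surface at z = 0. Lengths are in mm, angles in rad, forces in N, time in s.
With the tool pointing down it reaches from about 250 to 800 mm from the base axis. Payload 8.5 kg.
Tool frame: the origin (TCP) lies on the centre line of the jaws, within the pads' length; the fingertips stand 25 mm ahead of it and the grasp point (between the pads) lies 6 mm ahead of it; z points along the fingers, y is the line along which they close (so a half turn about z gives the same grasp; the last joint's range is limited). The gripper opens to 85 mm and grips with 20 to 120 N. Pads are 22 mm wide; open, the fingers measure 114 mm over their backs; the gripper's body (76 mm by 85 mm) begins 54 mm behind the grasp point. The pads swing forward as they close: fully open they stand 13 mm farther back than shut.
Start: joints at [1.217, 0.238, -0.013, 1.319, 0, 1.571], TCP at [181.878, 492.445, 256.276] pointing down, gripper open.
Joint ranges: [-2.66, 2.66], [-1.03, 1.9], [-1.14, 1.46], [-1.82, 2.27], [-1.45, 1.34], [-3.14, 3.14]. Speed limits (rad/s): [2.22, 2.22, 2.79, 3.14, 3.14, 3.14].

### API

Orientations are given as a rotation vector (axis times angle).
In Python, from workcell import bot, read_camera, camera_model gives the robot as it stands.
- The arm moves only by the tool arm_command, never from a script. Its argument "motion" is a list of rows, each a list of 7 numbers: the shift along the tool's x, y, z in cm, then the turn, a rotation vector about the tool's x, y, z in degrees, then the opening in per cent of the stroke, from 0 (shut) to 100 (fully open). In form: [[dx, dy, dz, rx, ry, rz, hand], ...]. A call has 1 to 20 rows; each row is the pose to reach, as a shift and turn from the pose commanded when the call began, along the tool's axes at that moment; what a row does not reach only later rows make up. A row lasts 1/10 s, in which the tool goes at most 50 mm and 8.59 degrees, less where a joint would pass 70% of its speed; a pose out of reach is approached as far as the arm can. A call with a gripper value outside its range is refused whole. The fingers move at their own pace and stop on an object; the grip force is fixed at half the most. Time passes only in rows, so rows that repeat a pose let the fingers close. It gives the time, the measured TCP pose, the force, the opening and the grip force at its end, in the units of the state.
- bot.observe(): the state, without advancing time (a new reading comes with each control period).
- read_camera(name): name is "side" or "top"; returns (picture, depth): 420x560x3 uint8, red, green, blue; 420x560 float32, mm along the optical axis (not along the pixel's ray), 0 where there is no reading.
- camera_model(name): a dict with "intrinsics" (3x3 intrinsics, pixels), "R" (3x3) and "t" (3): a world point X has camera coordinates R X + t. Camera axes: x right, y down, z forward; pixel columns grow to the right and rows downward; lengths in mm; the calibration is good to about 2 mm. A picture is of the moment at which its call begins. camera_model takes no time and is no camera call.
- bot.hand_in(): hands the job in; it is judged then, once.
The state is a dict: "time": time; "joint_positions": joint angles; "qvel": joint speeds; "effort": joint torques, N m; "tcp_pos": TCP position; "ee_rot": TCP orientation; "wrist_force": force on the tool from outside, world axes, zero at the start; "wrist_torque": the same for the moment, N m; "gripper_width": opening from 0.0 (shut) to 1.0 (fully open); "gripper_force": force on a finger pad.
Only numpy, scipy, OpenCV 4.12 (cv2) and the standard library are available. Lean on these libraries where they do the work, as an engineer would, in place of code of your own. Each camera call takes 0.05 s, during which the arm holds its last target. There are 200 camera calls.

## Working session

There is one attempt and no reset: what is moved stays moved. The work goes in short steps, Python scripts to look and compute and a tool call to move; the robot and the scene stay as the last step left them, time stands still between calls to the robot, and variables do not carry over. Pictures are saved under pics/ and viewed, at most 10 in all, crops included, and the job is handed in when it is done.

Besides the shell and the picture viewer there is one more tool, called after "Emit:" by a JSON object that holds its "method" and its "body". arm_command: Moves the arm, as the interface text tells. Its arguments: {"type":"object","properties":{"motion":{"type":"array","items":{"type":"array","items":{"type":"number"}}}},"required":["motion"]}

```bash
mkdir -p pics; ls
python3 - <<'E'
from workcell import bot, read_camera, camera_model
import cv2,numpy as np
for n in("top","side"):
    p,d=read_camera(n); cv2.imwrite(f"pics/{n}0.png",p[:,:,::-1]); np.save(f"{n}0.npy",d); m=camera_model(n); print(n,m["intrinsics"],m["R"],m["t"],-m["R"].T@m["t"])
s=bot.observe();print(s)
E
```

```text
pics
top [[508.64456129   0.         281.1867198 ]
 [  0.         508.64456129 212.94041712]
 [  0.           0.           1.        ]] [[ 0.00647029 -0.99997161  0.00386211]
 [-0.98069348 -0.00710031 -0.19542234]
 [ 0.19544422 -0.0025231  -0.98071157]] [ -92.97312474  534.06320439 1082.77568194] [ 312.73161812  -86.44651617 1166.61759822]
side [[531.83217051   0.         276.32157034]
 [  0.         531.83217051 207.95175241]
 [  0.           0.           1.        ]] [[ 0.93413498 -0.35689728 -0.00402175]
 [-0.29525769 -0.76637186 -0.5705235 ]
 [ 0.20053613  0.53413341 -0.82127143]] [-526.02252952  133.78755774 1165.25565121] [ 297.20198856 -707.60697165 1031.20458519]
{'time': 0.1, 'joint_positions': array([ 1.21697550e+00,  2.38705078e-01, -1.41853371e-02,  1.31920291e+00,
        5.44886976e-06,  1.57079663e+00]), 'qvel': array([-0.00093502, -0.00164674,  0.00066099,  0.00196672,  0.00160905,
       -0.00041668]), 'effort': array([-6.30404465e-04, -5.39718175e+01,  3.46999669e+01,  1.34083926e-02,
       -6.99280463e-05, -7.33203279e-06]), 'tcp_pos': array([181.7810812 , 492.14994323, 255.74414582]), 'ee_rot': array([-5.52845172e-01, -3.09232837e+00,  2.00387148e-03]), 'wrist_force': array([ 0.19652798, -0.31269758,  0.46611664]), 'wrist_torque': array([0.01499488, 0.01277521, 0.0016787 ]), 'gripper_force': 0.0, 'gripper_width': 0.9977185419578357}
```

View pics/top0.png

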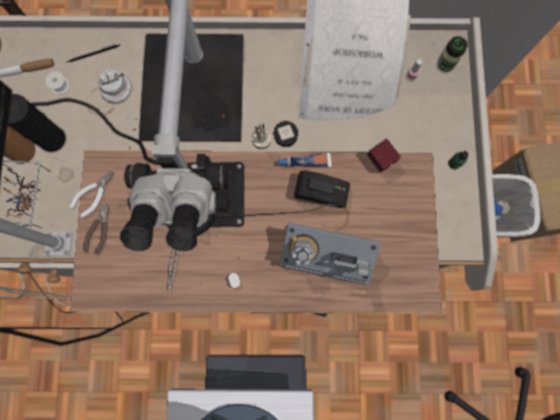

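View pics/side0.png

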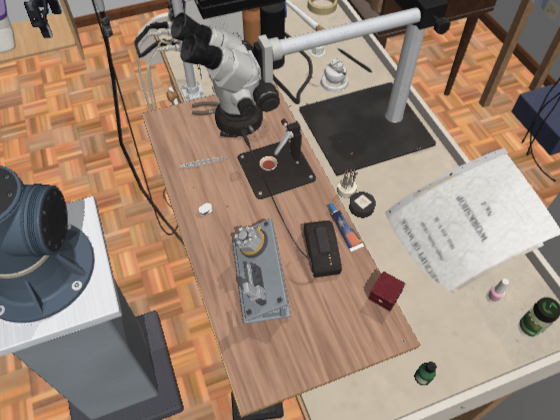

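The top view shows the stand near (330,255), with the nut at about (302,252) and the keeper at about (348,262). In the side view the nut is at about (250,240) and the keeper at (252,280). I'll enlarge both.

Run:
```python
import cv2,numpy as np
a=cv2.imread("pics/top0.png")[215:290,270:390]; b=cv2.imread("pics/side0.png")[215:330,220:300]
a=cv2.resize(a,None,fx=5,fy=5,interpolation=cv2.INTER_CUBIC);b=cv2.resize(b,None,fx=5,fy=5,interpolation=cv2.INTER_CUBIC)
cv2.imwrite("pics/topc.png",a);cv2.imwrite("pics/sidec.png",b)
```

```text
(no output)
```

View pics/topc.png

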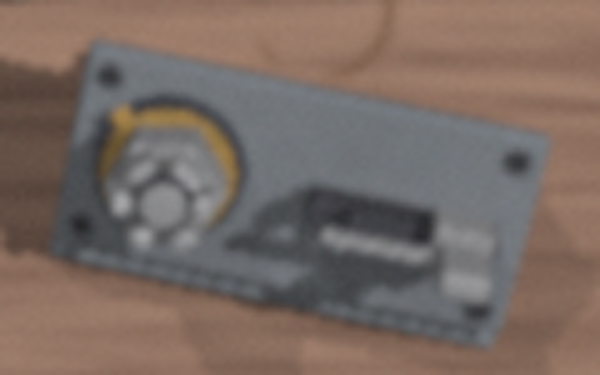

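View pics/sidec.png

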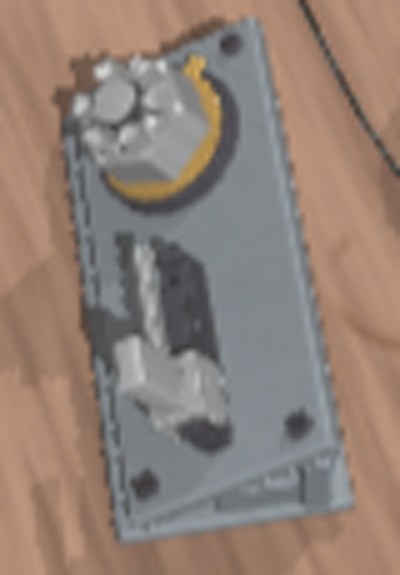

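The crops show the stud top at about (303,256) in the top image and (243,235) in the side image. The brass lug is at about (294.4,238) in top and (259,228) in side. Next I'll fit the bed plane from depth and triangulate.

```bash
cat > h.py <<'E'
import numpy as np,cv2
from workcell import bot,read_camera,camera_model
from scipy.spatial.transform import Rotation as Ro
M={n:camera_model(n) for n in("top","side")}
def cen(n): return -M[n]["R"].T@M[n]["t"]
def ray(n,u,v):
    d=M[n]["R"].T@np.linalg.solve(M[n]["intrinsics"],[u,v,1.]); return d/np.linalg.norm(d)
def proj(n,X):
    c=M[n]["R"]@np.asarray(X).T+M[n]["t"][:,None]; p=M[n]["intrinsics"]@c; return (p[:2]/p[2]).T
def tri(a,b):
    A=np.zeros((3,3));B=np.zeros(3)
    for n,p in(("top",a),("side",b)):
        d=ray(n,*p);P=np.eye(3)-np.outer(d,d);A+=P;B+=P@cen(n)
    X=np.linalg.solve(A,B)
    return X,proj("top",X[None])[0]-a,proj("side",X[None])[0]-b
def cloud(n,D,mask):
    v,u=np.nonzero(mask&(D>0)); z=D[v,u]
    c=np.linalg.solve(M[n]["intrinsics"],np.stack([u*z,v*z,z])); return (M[n]["R"].T@(c-M[n]["t"][:,None])).T
def bedR(yaw):
    return Ro.from_euler('z',yaw).as_matrix()@Ro.from_euler('y',-30,degrees=True).as_matrix()  # x up slope, z leaning to -x
E
python3 - <<'E'
from h import *
for n,poly in(("top",[(95,42),(548,135),(490,345),(55,250)]),("side",[(255,18),(340,450),(125,535),(68,150)])):
    off=np.array((270,215) if n=="top" else (220,215))
    pix=(np.array(poly)+.0)/5+off
    D=np.load(n+"0.npy");m=np.zeros(D.shape,np.uint8);cv2.fillPoly(m,[pix.astype(np.int32)],1)
    P=cloud(n,D,m>0)
    best=None;rng=np.random.default_rng(0)
    for _ in range(500):
        q=P[rng.choice(len(P),3,False)];w=np.cross(q[1]-q[0],q[2]-q[0]);w/=np.linalg.norm(w)+1e-9
        k=abs((P-q[0])@w)<2
        if best is None or k.sum()>best.sum():best=k
    q=P[best];c=q.mean(0);w=np.linalg.svd(q-c)[2][2];w*=np.sign(w[2])
    print(n,len(P),best.sum(),"n",w,"tilt",np.degrees(np.arccos(w[2])),"yaw",np.degrees(np.arctan2(-w[1],-w[0])),"c",c)
    C=[cen(n)+ray(n,*p)*(((c-cen(n))@w)/(ray(n,*p)@w)) for p in pix];C=np.array(C);print(C.round(1))
    for i,j in((0,1),(3,2)) if n=="top" else ((0,1),(3,2)):
        e=C[i]-C[j];print(" edge yaw",np.degrees(np.arctan2(-e[0],e[1])),np.linalg.norm(e))
    if n=="top":W,c0=w,c
S=tri((303,256),(243,235));L=tri((294.4,238),(259,228));print(S,L)
print("stud h over plane",(S[0]-c0)@W,"lug h",(L[0]-c0)@W)
E
```

```text
top 4018 1635 n [-0.49778552  0.10170195  0.8613166 ] tilt 30.535266014719255 yaw -11.547114542527412 c [ 448.60208101 -204.03519837   53.88317686]
[[ 507.  -106.4   76.1]
 [ 467.5 -302.5   76.4]
 [ 380.3 -284.    23.8]
 [ 421.2  -89.7   24.6]]
 edge yaw -11.39070434647669 200.01065530421667
 edge yaw -11.900309551022712 198.5813307181648
side 3740 1598 n [-0.49023199  0.1068452   0.86501832] tilt 30.115202695801283 yaw -12.29524021214491 c [ 450.04667373 -219.1535018    56.35499412]
[[ 509.6 -108.7   76.5]
 [ 469.3 -309.8   78.5]
 [ 384.6 -292.1   28.3]
 [ 419.7 -112.7   26. ]]
 edge yaw -11.343350222777985 205.1153374136609
 edge yaw -11.082376998380319 182.87655040361057
(array([ 435.79076096, -136.10941803,   92.46664147]), array([ 0.04524707, -0.77558199]), array([-0.75109966,  0.25279643])) (array([ 477.08595638, -118.46281609,   70.66138202]), array([ 0.04069926, -0.60628835]), array([-0.58238158,  0.2039498 ]))
stud h over plane 46.518052844010086 lug h 8.975364518341907
```

```bash
cat >> h.py <<'E'
YAW=np.radians(-11.5); RB=bedR(YAW)
S=np.array([435.8,-136.1,92.5]); B=S-48*RB[:,2]; B=B+np.array([0,0,52-B[2]])*0.5
def w2b(X): return (np.asarray(X)-B)@RB
def b2w(x): return B+RB@np.asarray(x)
def tool(psi):  # tool pointing into bed, tool y at bed polar angle psi (deg)
    y=np.array([np.cos(np.radians(psi)),np.sin(np.radians(psi)),0]);z=np.array([0,0,-1.])
    return RB@np.stack([np.cross(y,z),y,z],1)
def rows(pos_b,psi):
    s=bot.observe();R=Ro.from_rotvec(s["ee_rot"]).as_matrix();T=tool(psi)
    d=R.T@(b2w(pos_b)-s["tcp_pos"])/10;r=np.degrees(Ro.from_matrix(R.T@T).as_rotvec())
    print("to",pos_b,psi,"row",d.round(2),r.round(2))
def where():
    s=bot.observe();R=Ro.from_rotvec(s["ee_rot"]).as_matrix();t=RB.T@R
    print("t",s["time"],"tcp bed",w2b(s["tcp_pos"]).round(1),"psi",np.degrees(np.arctan2(t[1,1],t[0,1])).round(2),"tilt err",np.degrees(np.arccos(min(1,-t[2,2]))).round(2),"j",s["joint_positions"].round(3),"F",(RB.T@s["wrist_force"]).round(1),"T",(RB.T@s["wrist_torque"]).round(2),"g",round(s["gripper_width"],3),round(s["gripper_force"],1))
def bedsample(img,n,h,r,a):
    P=np.stack([r*np.cos(a),r*np.sin(a),0*a+h],-1).reshape(-1,3);uv=proj(n,b2w_all(P)).astype(np.float32)
    return cv2.remap(img,uv[:,0].reshape(a.shape),uv[:,1].reshape(a.shape),cv2.INTER_LINEAR)
def b2w_all(P): return B+P@RB.T
def nutphase(img,n):
    g=cv2.cvtColor(img,cv2.COLOR_RGB2GRAY).astype(np.float32)
    o=[]
    for rr in(14,16,18,20):
        a=np.radians(np.arange(360.))[None];v=bedsample(g,n,45,np.full(a.shape,float(rr)),a)[0]
        f=(v*np.exp(-6j*a[0])).mean();o.append(((np.degrees(-np.angle(-f))/6)%60,abs(f)))  # slot (dark) direction mod 60, ccw
    return np.round(o,1)
E
python3 - <<'E'
from h import *
print(B,w2b(S))
for n in("top","side"):
    im=cv2.imread(f"pics/{n}0.png")[:,:,::-1].copy();print(n,nutphase(im,n).tolist())
    g=cv2.cvtColor(im,cv2.COLOR_RGB2GRAY).astype(np.float32);a=np.radians(np.arange(0,360,10.))[None]
    print(bedsample(g,n,45,np.full(a.shape,17.),a)[0].astype(int))
L=w2b(tri((294.4,238),(259,228))[0]);print("lug",L,np.hypot(*L[:2]),np.degrees(np.arctan2(L[1],L[0])))
s=bot.observe();print(Ro.from_rotvec(s["ee_rot"]).as_matrix().round(2))
where();rows([0,0,110],90);rows([0,0,110],-90)
E
```

```text
[ 459.31819291 -140.88483043   51.46539031] [-2.67304845e-01  1.06025410e-14  4.75370144e+01]
top [[12.9, 4.0], [11.9, 6.7], [11.1, 8.1], [10.5, 7.9]]
[124 102  98 115 138 142 138 121 102 109 134 136 109  81  85 120 141 117
  91  89 113 133 139 126 120 127 138 148 148 131 117 131 139 140 141 144]
side [[11.3, 8.5], [9.4, 11.0], [8.9, 11.3], [10.1, 9.4]]
[162 144 143 154 171 161 139 127 136 157 181 156 105  94 123 170 170 139
 124 117 159 173 171 161 144 139 144 174 168 163 141 145 153 137 178 171]
lug [20.80509177 25.51420807 10.15379663] 32.92152270581582 50.80510962077997
[[-0.94  0.35 -0.  ]
 [ 0.35  0.94 -0.  ]
 [ 0.   -0.   -1.  ]]
t 0.1 tcp bed [-242.7  565.   376. ] psi 82.42 tilt err 30.01 j [ 1.217  0.239 -0.014  1.319  0.     1.571] F [ 0.5 -0.3  0.3] T [ 0.01  0.02 -0.  ] g 0.998 0.0
to [0, 0, 110] 90 row [-42.53 -50.59  10.97] [ -2.37 -29.95  -8.55]
to [0, 0, 110] -90 row [-42.53 -50.59  10.97] [-44.4    3.51 165.66]
```

Run:
```python
from h import *
for n in("top","side"):
    D=np.load(n+"0.npy");P=cloud(n,D,D>0)
    for y in range(-80,420,50):
        k=(P[:,2]>90)&(P[:,1]>=y)&(P[:,1]<y+50)&(P[:,0]>150)&(P[:,0]<700)
        if k.sum()>5: q=P[k];i=q[:,0].argsort()[3];print(n,y,"minx",q[i].round(0),"zmax",q[:,2].max().round(0))
s=bot.observe();R=Ro.from_rotvec(s["ee_rot"]).as_matrix()
T=tool(70.8);r=lambda W:(R.T@(np.array(W)-s["tcp_pos"])/10).round(1)
print(r([230,250,270]),r([270,20,260]),r(b2w([0,0,130])),b2w([0,0,130]),np.degrees(Ro.from_matrix(R.T@T).as_rotvec()).round(1))
```

```text
top -80 minx [504. -36. 186.] zmax 193.0
top -30 minx [490.  11. 298.] zmax 321.0
top 20 minx [405.  62. 414.] zmax 449.0
top 70 minx [406. 112. 416.] zmax 448.0
top 120 minx [405. 121. 413.] zmax 450.0
top 170 minx [493. 173. 305.] zmax 320.0
top 370 minx [465. 420. 219.] zmax 262.0
side -80 minx [506. -35. 185.] zmax 190.0
side -30 minx [492.  11. 302.] zmax 323.0
side 20 minx [407.  64. 415.] zmax 451.0
side 70 minx [409. 113. 418.] zmax 449.0
side 120 minx [408. 131. 414.] zmax 450.0
side 170 minx [556. 179. 320.] zmax 321.0
side 370 minx [166. 418. 327.] zmax 334.0
[-12.9 -21.   -1.4] [-24.6 -41.2  -0.4] [-41.5 -50.7   9.2] [ 395.62308711 -127.92591469  164.0486928 ] [ -7.3 -29.1  10.2]
```

Emit:
{"method": "arm_command", "body": {"motion": [[-12.9,-21,-1.4,0,0,0,100],[-12.9,-21,-1.4,0,0,0,100],[-12.9,-21,-1.4,0,0,0,100],[-12.9,-21,-1.4,0,0,0,100],[-12.9,-21,-1.4,0,0,0,100],[-24.6,-41.2,-0.4,0,0,0,100],[-24.6,-41.2,-0.4,0,0,0,100],[-24.6,-41.2,-0.4,0,0,0,100],[-24.6,-41.2,-0.4,0,0,0,100],[-24.6,-41.2,-0.4,0,0,0,100],[-41.5,-50.7,9.2,-7.3,-29.1,10.2,100],[-41.5,-50.7,9.2,-7.3,-29.1,10.2,100],[-41.5,-50.7,9.2,-7.3,-29.1,10.2,100],[-41.5,-50.7,9.2,-7.3,-29.1,10.2,100],[-41.5,-50.7,9.2,-7.3,-29.1,10.2,100],[-41.5,-50.7,9.2,-7.3,-29.1,10.2,100]]}}

```text
time: 1.7
tcp_pos: [395.0, -128.6, 162.5]
ee_rot: [0.698, 2.527, 0.047]
wrist_force: [-0.7, -0.3, -0.0]
gripper_width: 1.003
gripper_force: 0.0
```

Run:
```python
from h import *
where();rows([0,0,130],70.8);rows([0,0,47],70.8)
for n in("top","side"):
    p,d=read_camera(n);cv2.imwrite(f"pics/{n}1.png",p[:,:,::-1]);np.save(n+"1.npy",d)
a=cv2.imread("pics/top1.png")[150:300,250:400];b=cv2.imread("pics/side1.png")[150:300,180:330]
cv2.imwrite("pics/c1.png",cv2.resize(np.hstack([a,b]),None,fx=2.66,fy=2.66,interpolation=cv2.INTER_CUBIC))
```

```text
t 1.7 tcp bed [ -1.2  -0.8 128.8] psi 70.62 tilt err 0.15 j [-0.372 -0.206 -0.88   0.382  0.084  0.19 ] F [-0.6 -0.4  0.3] T [0.07 0.49 0.02] g 1.003 0.0
to [0, 0, 130] 70.8 row [-0.09  0.12 -0.12] [-0.09 -0.12 -0.18]
to [0, 0, 47] 70.8 row [-0.1   0.13  8.18] [-0.09 -0.12 -0.18]
```

View pics/c1.png

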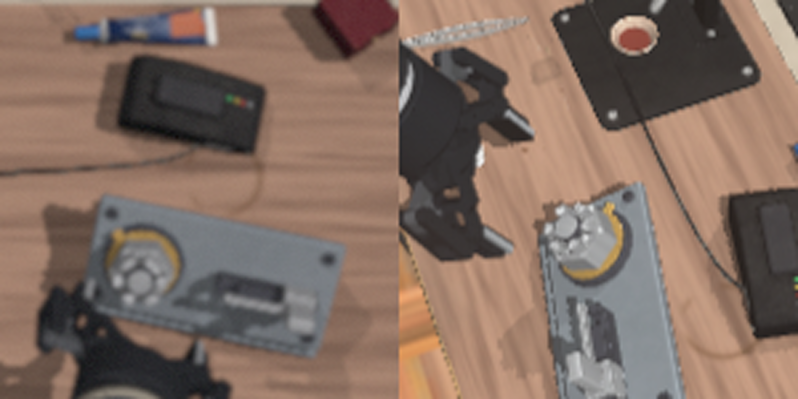

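The hand stands over and in front of the nut: fingertips at crop (525,135) and (505,250) in the side view, and the nut is unobstructed. I'll check fingertip depth in the tool frame.

Run:
```python
from h import *
s=bot.observe();R=Ro.from_rotvec(s["ee_rot"]).as_matrix()
for n in("top","side"):
    D=np.load(n+"1.npy");P=(cloud(n,D,D>0)-s["tcp_pos"])@R
    for lo,hi in((-70,-35),(35,70)):
        k=(P[:,1]>lo)&(P[:,1]<hi)&(abs(P[:,0])<14)&(P[:,2]>-40)&(P[:,2]<45)
        if k.any():q=P[k];print(n,lo,k.sum(),"z top5",np.sort(q[:,2])[-5:].round(0),"y",q[q[:,2]>0][:,1].round(0)[:12],"ymin/max",q[:,1].min().round(),q[:,1].max().round())
```

```text
top -70 131 z top5 [10. 11. 12. 17. 17.] y [-46. -48. -47. -46. -46. -50. -46. -46. -49. -52. -46. -46.] ymin/max -70.0 -45.0
top 35 125 z top5 [ 7.  7.  7.  7. 13.] y [46. 53. 51. 46. 44. 42. 48. 46. 45. 44. 42. 40.] ymin/max 38.0 69.0
side -70 190 z top5 [ 7.  8.  9. 10. 11.] y [-43. -46. -45. -50. -50. -49. -48. -51. -50. -50. -51. -52.] ymin/max -69.0 -39.0
side 35 200 z top5 [10. 10. 10. 11. 12.] y [54. 52. 54. 47. 49. 44. 46. 43. 43. 42. 42. 42.] ymin/max 38.0 66.0
```

Emit:
{"method": "arm_command", "body": {"motion": [[-0.1,0.13,4.0,0,0,-0.2,85],[-0.1,0.13,7.0,0,0,-0.2,80],[-0.1,0.13,9.4,0,0,-0.2,80],[-0.1,0.13,9.4,0,0,-0.2,80],[-0.1,0.13,9.4,0,0,-0.2,80]]}}

```text
time: 2.3
tcp_pos: [442.5, -134.8, 83.7]
ee_rot: [0.688, 2.529, 0.048]
wrist_force: [0.3, 0.3, 0.5]
gripper_width: 0.805
gripper_force: 0.0
```

Run:
```python
from h import *
where()
```

```text
t 2.3 tcp bed [ 0.8  2.6 36.8] psi 71.03 tilt err 0.16 j [-0.338  0.031 -0.964  0.059  0.07   0.212] F [0.5 0.3 0.3] T [ 0.    0.43 -0.03] g 0.805 0.0
```

Run:
```python
from h import *
rows([0,0,34],70.8)
```

```text
to [0, 0, 34] 70.8 row [-0.01 -0.27  0.28] [ 0.04 -0.15  0.23]
```

Emit:
{"method": "arm_command", "body": {"motion": [[0,-0.27,0.28,0,0,0.2,80],[0,-0.27,0.28,0,0,0.2,80],[0,-0.27,0.28,0,0,0.2,0],[0,-0.27,0.28,0,0,0.2,0],[0,-0.27,0.28,0,0,0.2,0],[0,-0.27,0.28,0,0,0.2,0],[0,-0.27,0.28,0,0,0.2,0]]}}

```text
time: 3.0
tcp_pos: [444.3, -136.0, 82.7]
ee_rot: [0.689, 2.523, 0.057]
wrist_force: [-9.4, 20.0, 26.8]
gripper_width: 0.523
gripper_force: 66.1
```

Run:
```python
from h import *
where();rows([0,0,34],70.8)
```

```text
t 3.0 tcp bed [ 2.   1.8 34.9] psi 70.86 tilt err 0.47 j [-0.346  0.036 -0.967  0.046  0.08   0.209] F [ 2.  17.7 29.8] T [ 3.13  0.24 -0.23] g 0.523 66.1
to [0, 0, 34] 70.8 row [ 0.13 -0.23  0.09] [0.47 0.06 0.06]
```

Emit:
{"method": "arm_command", "body": {"motion": [[0.05,0.18,-0.12,-0.4,0,0,0],[0.05,0.18,-0.12,-0.4,0,0,0],[0.05,0.18,-0.12,-0.4,0,5,0],[0.05,0.18,-0.12,-0.4,0,10,0],[0.05,0.18,-0.12,-0.4,0,15,0],[0.05,0.18,-0.12,-0.4,0,20,0],[0.05,0.18,-0.12,-0.4,0,20,0],[0.05,0.18,-0.12,-0.4,0,20,0]]}}

```text
time: 3.8
tcp_pos: [443.5, -136.6, 82.6]
ee_rot: [1.119, 2.374, 0.178]
wrist_force: [1.5, 0.2, 3.6]
gripper_width: 0.527
gripper_force: 78.7
```

Run:
```python
from h import *
where()
```

```text
t 3.8 tcp bed [ 1.5  1.1 35.2] psi 50.9 tilt err 0.46 j [-0.347  0.035 -0.969  0.044  0.08   0.555] F [3.  0.5 2.4] T [-0.21  0.03 -0.29] g 0.527 78.7
```

Emit:
{"method": "arm_command", "body": {"motion": [[0,0,0,0,0,6,0],[0,0,0,0,0,12,0],[0,0,0,0,0,18,0],[0,0,0,0,0,24,0],[0,0,0,0,0,30,0],[0,0,0,0,0,36,0],[0,0,0,0,0,42,0],[0,0,0,0,0,48,0],[0,0,0,0,0,54,0],[0,0,0,0,0,60,0],[0,0,0,0,0,66,0],[0,0,0,0,0,72,0],[0,0,0,0,0,76,0],[0,0,0,0,0,80,0],[0,0,0,0,0,80,0],[0,0,0,0,0,80,0]]}}

```text
time: 5.4
tcp_pos: [440.0, -136.7, 80.6]
ee_rot: [2.521, 1.159, 0.601]
wrist_force: [-13.4, -1.5, 8.0]
gripper_width: 0.527
gripper_force: 81.3
```

Run:
```python
from h import *
where()
```

```text
t 5.4 tcp bed [-2.6  0.3 35.1] psi -29.18 tilt err 0.24 j [-0.348  0.035 -0.972  0.047  0.077  1.952] F [-7.1 -4.1 13.3] T [-1.68  1.23 -0.38] g 0.527 81.3
```

Emit:
{"method": "arm_command", "body": {"motion": [[0,0,0,0,0,0,75],[0,0,0,0,0,0,75],[0,0,0,0,0,0,75],[0,0,0,0,0,0,75],[0,0,-4,0,0,0,75],[0,0,-8.5,0,0,0,75],[0,0,-12,0,0,0,75],[0,0,-12,0,0,0,75]]}}

```text
time: 6.2
tcp_pos: [384.1, -125.4, 189.7]
ee_rot: [2.513, 1.157, 0.614]
wrist_force: [0.4, -0.3, -0.5]
gripper_width: 0.749
gripper_force: 0.0
```

```bash
cat >> h.py <<'E'
OX,OY=-1.0,3.1   # nut axis as felt by the arm, in the camera-measured bed frame
E
python3 - <<'E'
from h import *
where();rows([OX,OY-129,110],0);rows([OX,OY-129,150],0)
for n in("top","side"):
    p,d=read_camera(n);cv2.imwrite(f"pics/{n}2.png",p[:,:,::-1]);np.save(n+"2.npy",d);print(n,nutphase(p,n).tolist())
a=cv2.imread("pics/top2.png")[215:290,270:390];b=cv2.imread("pics/side2.png")[215:315,220:300]
f=lambda x,k:cv2.resize(x,None,fx=k,fy=k,interpolation=cv2.INTER_CUBIC)
A=f(a,4);b=f(b,3.8)[:A.shape[0]];b=b if len(b)==len(A) else b
cv2.imwrite("pics/c2.png",np.hstack([A,b]))
E
```

```text
t 6.2 tcp bed [  2.6   0.2 158.2] psi -29.17 tilt err 0.63 j [-0.384 -0.271 -0.845  0.473  0.099  1.921] F [ 0.2 -0.2 -0.7] T [-0.03  0.45  0.02] g 0.749 0.0
to [-1.0, -125.9, 110] 0 row [-11.23   5.81   4.74] [  0.44  -0.46 -29.17]
to [-1.0, -125.9, 150] 0 row [-11.19   5.83   0.74] [  0.44  -0.46 -29.17]
top [[29.5, 3.5], [30.4, 5.0], [30.6, 6.5], [30.3, 6.7]]
side [[31.2, 8.5], [30.3, 11.2], [29.6, 10.9], [30.9, 9.5]]
```

View pics/c2.png

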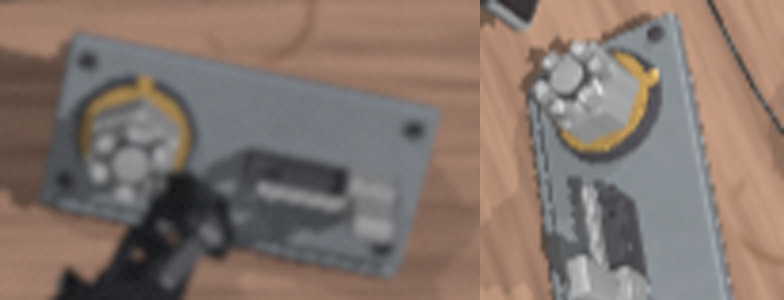

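The top crop shows the brass lug at about (145,85), clearly turned clockwise from its start, so the washer was dragged. The slot phase of 30.3° puts the nut at about 0. Next I'll check the fin's position from depth.

Run:
```python
from h import *
for n in("top","side"):
    D=np.load(n+"0.npy");P=w2b(cloud(n,D,D>0))
    for nm,c,r,lo,hi in(("fin",(0,-129),25,60,70),("stud/crown",(0,0),25,42,52)):
        k=(abs(P[:,0]-c[0])<r)&(abs(P[:,1]-c[1])<r)&(P[:,2]>lo)&(P[:,2]<hi);q=P[k]
        if len(q):print(n,nm,len(q),q.mean(0).round(1),q.min(0).round(1),q.max(0).round(1))
    L={"top":None}
```

```text
top fin 53 [   0.2 -127.    65.8] [  -6.1 -138.4   60.2] [   6.4 -116.4   69.6]
top stud/crown 181 [-0.3  1.3 46.6] [-21.1 -19.4  42.1] [20.4 21.8 51.5]
side fin 72 [   1.5 -128.3   66.3] [  -6.  -138.    60.9] [   7.3 -116.8   69.9]
side stud/crown 175 [ 1.6  0.6 46.3] [-18.8 -18.4  42.1] [22.3 23.9 51.8]
```

Emit:
{"method": "arm_command", "body": {"motion": [[-4,2,0.5,0,0,-8,60],[-8,4,1,0,0,-16,60],[-11.2,5.8,2,0.4,-0.5,-24,50],[-11.2,5.8,4,0.4,-0.5,-29.2,50],[-11.2,5.8,4,0.4,-0.5,-29.2,50],[-11.2,5.8,4,0.4,-0.5,-29.2,50]]}}

```text
time: 6.9
tcp_pos: [374.5, -251.1, 146.1]
ee_rot: [2.102, 1.711, 0.454]
wrist_force: [0.3, 0.7, -0.0]
gripper_width: 0.497
gripper_force: 0.0
```

Run:
```python
from h import *
where();rows([OX,OY-129,90],0);rows([OX,OY-129,64],0)
```

```text
t 6.9 tcp bed [  -5.7 -124.9  112.5] psi -0.23 tilt err 0.59 j [-0.754 -0.073 -0.815  0.383  0.263  1.081] F [ 0.1  0.7 -0.1] T [-0.01  0.43 -0.03] g 0.497 0.0
to [-1.0, -125.9, 90] 0 row [-0.1   0.49  2.25] [-0.58 -0.13 -0.23]
to [-1.0, -125.9, 64] 0 row [-0.11  0.51  4.84] [-0.58 -0.13 -0.23]
```

Emit:
{"method": "arm_command", "body": {"motion": [[-0.1,0.55,1.2,-0.6,0,-0.2,50],[-0.1,0.55,2.2,-0.6,0,-0.2,50],[-0.1,0.55,2.2,-0.6,0,-0.2,50],[-0.1,0.55,4.8,-0.6,0,-0.2,50],[-0.1,0.55,4.8,-0.6,0,-0.2,50],[-0.1,0.55,4.8,-0.6,0,-0.2,50]]}}

```text
time: 7.5
tcp_pos: [402.6, -257.4, 109.2]
ee_rot: [2.086, 1.71, 0.461]
wrist_force: [-0.4, -0.4, 0.3]
gripper_width: 0.498
gripper_force: 0.0
```

Run:
```python
from h import *
where();rows([-.5,OY-129,64],0)
```

```text
t 7.5 tcp bed [   0.8 -125.5   66.2] psi 0.17 tilt err 0.19 j [-0.716  0.029 -0.855  0.219  0.252  1.112] F [-0.1 -0.5  0.4] T [0.02 0.53 0.02] g 0.498 0.0
to [-0.5, -125.9, 64] 0 row [-0.04 -0.13  0.22] [ 0.17 -0.09  0.17]
```

Emit:
{"method": "arm_command", "body": {"motion": [[0,-0.13,0.2,0.2,0,0.2,50],[0,-0.13,0.2,0.2,0,0.2,20],[0,-0.13,0.2,0.2,0,0.2,0],[0,-0.13,0.2,0.2,0,0.2,0],[0,-0.13,0.2,0.2,0,0.2,0],[0,-0.13,0.2,0.2,0,0.2,0],[0,-0.13,0.2,0.2,0,0.2,0]]}}

```text
time: 8.2
tcp_pos: [401.6, -258.0, 106.8]
ee_rot: [2.092, 1.707, 0.457]
wrist_force: [-12.2, 1.9, 9.7]
gripper_width: 0.128
gripper_force: 58.4
```

Run:
```python
from h import *
where()
```

```text
t 8.2 tcp bed [  -1.1 -126.3   64.5] psi -0.08 tilt err 0.04 j [-0.717  0.033 -0.857  0.216  0.249  1.115] F [-5.8 -0.6 14.5] T [0.12 1.44 0.01] g 0.128 58.4
```

Emit:
{"method": "arm_command", "body": {"motion": [[0,-0.05,-0.5,0,0,0,0],[0,-0.05,-1.0,0,0,0,0],[0,-0.05,-1.6,0,0,0,0],[0,-0.05,-1.6,0,0,0,0],[0,-0.05,-1.6,0,0,0,0]]}}

```text
time: 8.7
tcp_pos: [394.1, -256.5, 120.2]
ee_rot: [2.091, 1.707, 0.458]
wrist_force: [-0.5, -0.9, -6.1]
gripper_width: 0.13
gripper_force: 58.5
```

Run:
```python
from h import *
where(); rows([-1.6,-126.3+55,80],0)
```

```text
t 8.7 tcp bed [  -1.  -126.3   79.9] psi -0.04 tilt err 0.01 j [-0.728 -0.002 -0.845  0.266  0.255  1.104] F [-3.3 -1.  -5.2] T [-0.17  1.34  0.02] g 0.13 58.5
to [-1.6, -71.3, 80] 0 row [ 5.5  -0.06 -0.01] [-0.   -0.01 -0.04]
```

Emit:
{"method": "arm_command", "body": {"motion": [[1,0,0,0,0,0,0],[2,0,0,0,0,0,0],[3,0,0,0,0,0,0],[4,0,0,0,0,0,0],[4.8,0,0,0,0,0,0],[5.5,0,0,0,0,0,0],[5.5,0,0,0,0,0,0],[5.5,0,0,0,0,0,0]]}}

```text
time: 9.5
tcp_pos: [405.4, -202.1, 120.2]
ee_rot: [2.09, 1.709, 0.459]
wrist_force: [-2.2, 1.7, -7.3]
gripper_width: 0.129
gripper_force: 58.6
```

Run:
```python
from h import *
where(); rows([-1.6,-126.3+55,80],0)
for n in("top","side"):
    p,d=read_camera(n);P=w2b(cloud(n,d,d>0));print(n,nutphase(p,n).tolist())
```

```text
t 9.5 tcp bed [ -0.8 -70.7  79.8] psi 0.02 tilt err 0.08 j [-0.578 -0.048 -0.895  0.231  0.187  1.24 ] F [-5.8  1.2 -5.1] T [ 0.24  1.72 -0.04] g 0.129 58.6
to [-1.6, -71.3, 80] 0 row [-0.06 -0.08 -0.02] [ 0.01 -0.08  0.02]
top [[33.3, 3.1], [33.6, 3.5], [32.2, 3.4], [31.0, 3.1]]
side [[37.2, 1.9], [37.1, 2.8], [38.7, 3.8], [39.4, 5.6]]
```

Emit:
{"method": "arm_command", "body": {"motion": [[-0.05,-0.05,0.3,0,0,0,0],[-0.05,-0.05,0.6,0,0,0,0],[-0.05,-0.05,0.9,0,0,0,0],[-0.05,-0.05,1.2,0,0,0,0],[-0.05,-0.05,1.5,0,0,0,0],[-0.05,-0.05,1.5,0,0,0,0],[-0.05,-0.05,1.5,0,0,0,0]]}}

```text
time: 10.3
tcp_pos: [412.5, -204.9, 107.1]
ee_rot: [2.09, 1.707, 0.458]
wrist_force: [-3.3, -0.7, -5.2]
gripper_width: 0.126
gripper_force: 59.0
```

Run:
```python
from h import *
where()
```

```text
t 10.3 tcp bed [ -0.9 -72.1  64.7] psi -0.02 tilt err 0.05 j [-0.572 -0.011 -0.909  0.178  0.183  1.246] F [-5.3 -1.3 -3. ] T [-0.23  1.69 -0.  ] g 0.126 59.0
```

Emit:
{"method": "arm_command", "body": {"motion": [[0,0,0.03,0,0,0,50],[0,0,0.03,0,0,0,50],[0,0,0.03,0,0,0,50],[0,0,0.03,0,0,0,50],[0,0,-4,0,0,0,50],[0,0,-8.5,0,0,0,50],[-3,0,-13,0,0,0,50],[-6,0,-16,0,0,0,50],[-6,0,-16,0,0,0,50]]}}

```text
time: 11.2
tcp_pos: [321.4, -252.4, 250.9]
ee_rot: [2.086, 1.697, 0.455]
wrist_force: [0.6, 0.3, 0.6]
gripper_width: 0.501
gripper_force: 0.0
```

Run:
```python
from h import *
where()
for n in("top","side"):
    p,d=read_camera(n);cv2.imwrite(f"pics/{n}3.png",p[:,:,::-1]);P=w2b(cloud(n,d,d>0));print(n,nutphase(p,n).tolist())
    k=(abs(P[:,0])<14)&(abs(P[:,1]+73)<18)&(P[:,2]>58)&(P[:,2]<85);q=P[k]
    if len(q):print("fin",len(q),q.mean(0).round(1),q.min(0).round(1),q.max(0).round(1),np.sort(q[:,2])[-8:].round(1))
    k=(abs(P[:,0])<3)&(P[:,1]>-58)&(P[:,1]<-26)&(P[:,2]>20)&(P[:,2]<70)
    if k.any():print("nose top h",np.sort(P[k][:,2]).round(0))
a=cv2.imread("pics/top3.png")[215:290,270:390];b=cv2.imread("pics/side3.png")[215:315,220:300]
f=lambda x,k:cv2.resize(x,None,fx=k,fy=k,interpolation=cv2.INTER_CUBIC)
A=f(a,4);cv2.imwrite("pics/c3.png",np.hstack([A,f(b,3.8)[:300][:300]]) if f(b,3.8).shape[0]>=300 else A)
```

```text
t 11.2 tcp bed [   1.9 -136.8  229.2] psi -0.13 tilt err 0.64 j [-0.884 -0.26  -0.652  0.746  0.319  0.963] F [0.8 0.4 0.2] T [-0.01  0.43 -0.  ] g 0.501 0.0
top [[29.1, 5.2], [29.5, 6.8], [29.9, 7.7], [30.3, 7.2]]
fin 68 [  0.4 -73.1  65.9] [ -7.1 -84.1  58. ] [  5.7 -62.3  71.1] [69.6 69.7 69.8 69.8 70.2 70.6 70.9 71.1]
nose top h [35. 36. 39. 39. 39. 39. 40. 40. 41. 41. 41. 41. 41. 41. 42. 42. 42. 43.
 43. 43. 43. 43. 43. 43. 43. 43. 44. 44. 44. 45. 45. 45. 45. 45. 45. 46.
 46. 46. 46. 46. 46. 46. 46. 47. 47. 47. 47. 47. 47. 48.]
side [[30.9, 7.6], [30.0, 11.1], [29.5, 11.2], [31.5, 9.7]]
fin 68 [  2.  -74.   66.1] [ -5.1 -83.9  58.6] [  7.5 -61.7  70.1] [69.3 69.3 69.4 69.8 69.9 69.9 70.  70.1]
nose top h [37. 37. 38. 38. 38. 39. 39. 40. 40. 40. 40. 41. 42. 42. 42. 42. 43. 43.
 43. 44. 44. 44. 44. 44. 44. 44. 44. 44. 45. 45. 45. 45. 45. 45. 46. 46.
 46. 46. 46. 47. 47. 48.]
```

View pics/c3.png

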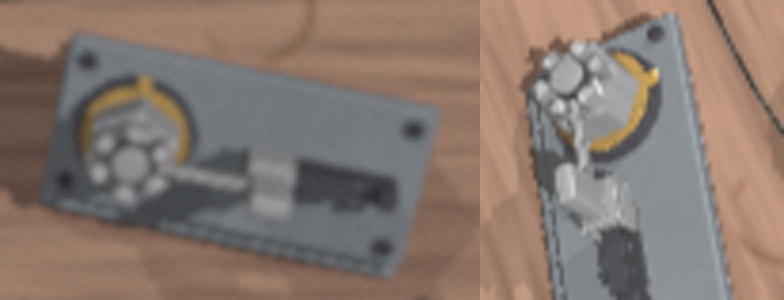

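The nose runs from the fin at (270,180) into the nut's slot at (165,170). The fin's mean height is 66 mm in both views, the same as when parked, so the keeper is fully home. The nut is still at about 0.

```bash
python3 -c "
from workcell import bot
print(bot.hand_in())"
```

```text
the job is handed in; nothing more can be done
None
```

I tightened the castle nut until it dragged the washer, stopped at the first slot facing the keeper, slid the keeper over and dropped it home with its nose in that slot, then handed in at about 11 s.

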